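# Restock the crochet hook display from the blue-lidded box

### The arm

A 7-joint arm with a two-finger parallel gripper is mounted at the origin on a cart in front of the work surface, level with it; the furniture and walls round the work are solid. World frame = base frame: x ahead of the robot, y to its left, z up, the work surface at z = 0. Lengths are in mm, angles in rad, forces in N, time in s.
With the tool pointing down it reaches from about 425 to 950 mm from the base axis. Payload 16.7 kg.
Tool frame: the origin (TCP) lies between the finger pads; the fingertips stand 17 mm ahead of it and the grasp point (between the pads) lies 2 mm behind it; z points along the fingers, y is the line along which they close (so a half turn about z gives the same grasp; the last joint's range is limited). The gripper opens to 94 mm and grips with 3 to 60 N. Pads are 16 mm wide; open, the fingers measure 119 mm over their backs; the gripper's body (75 mm by 177 mm) begins 78 mm behind the grasp point.
Start: joints at [-1.387, 0.426, 0.074, 1.606, -0.034, 1.111, -0.067], TCP at [220.52, 637.924, 222.467] pointing down, gripper open.
Joint ranges: [-2.85, 2.85], [-0.5, 2.14], [-1.23, 1.37], [0.21, 2.46], [-1.02, 4.16], [0.16, 2.05], [-2.73, 2.73]. Speed limits (rad/s): [1.89, 1.89, 2.39, 2.39, 3.01, 3.01, 3.01].

### API

Orientations are given as [roll, pitch, yaw] about the fixed x, y, z axes, in that order (R = Rz(yaw) Ry(pitch) Rx(roll)).
In Python, from station import ctrl gives the robot as it stands.
- The arm moves only by the tool apply_moves, never from a script. Its argument "increments" is a list of rows, each a list of 5 numbers: the shift along the tool's x, y, z in cm, then the turn about the tool's z in rad, then the finger opening in cm, from 0 to 9.4. A call has 1 to 20 rows; each row shifts and turns the commanded pose from where the row before left it, along the tool's axes as they then stand; what a row does not reach is not made up. A row lasts 1/8 s, in which the tool goes at most 62.5 mm and 10.7 degrees, less where a joint would pass 70% of its speed; a pose out of reach is approached as far as the arm can. A call with a gripper value outside its range is refused whole. The fingers move at their own pace and stop on an object; the grip force is fixed at half the most. Time passes only in rows, so rows that do not move let the fingers close. It gives the time, the measured TCP pose, the force, the opening and the grip force at its end, in the units of the state.
- ctrl.sense(): the state, without advancing time (a new reading comes with each control period).
- ctrl.grab_frame(name): name is "scene" or "top" or "wrist"; returns a dict with "frame" (420x560x3 uint8, red, green, blue), "K" (3x3 intrinsics, pixels), "world_from_camera" (4x4, takes a point from camera to world coordinates); the wrist camera has in their place "hand_eye" (4x4, takes a point from camera to tool coordinates, whose origin is the TCP and whose axes are the flange's). Camera axes: x right, y down, z forward; pixel columns grow to the right and rows downward; lengths in mm; the calibration is good to about 2 mm. A picture is of the moment at which its call begins: read the wrist's pose just before it. There is no depth.
- ctrl.finish_job(): hands the job in; it is judged then, once.
The state is a dict: "t": time; "joints": joint angles; "dq": joint speeds; "joint_efforts": joint torques, N m; "ee_pos": TCP position; "tcp_rot": TCP orientation; "contact_force": force on the tool from outside, world axes, zero at the start; "moment": the same for the moment, N m; "gripper_width": finger opening in mm; "grip_force": force on a finger pad.
Only numpy, scipy, OpenCV 4.12 (cv2) and the standard library are available. Lean on these libraries where they do the work, as an engineer would, in place of code of your own. Each camera call takes 0.05 s, during which the arm holds its last target. There are 200 camera calls.

### The job

Fill the crochet hook display: sort all the wooden hooks, those lying loose on the table and those in the box with the blue lid, by length into the three trays, the shortest in the shortest tray and so on, each lying flat on the tray's floor along its length. Open only the blue lid, right up, and finish with it fully shut; keep the yellow and green lids shut and leave the other stock where it is.

Things in the scene. Friction and masses are not known exactly. Their poses are not given: they have to be found in the camera images.
- box_blue: white box under the blue lid, fixed to the organiser board: 142 (x) x 114 (y) x 40 high outside, walls and floor 4; origin at the centre of its underside, 4 above the table; x points away from the robot to the hinge side. The three boxes stand side by side in any order, so box and lid are told apart by lid colour (mm)
- lid_blue (a joint): blue lid of one of the three white boxes, rad: 0 shut, growing as it opens upward to a stop at 1.75 (nearly upright at 1.5, its free edge then about 190 above the table); the hinge runs along the box's y at its far upper edge. The hinge is stiff: the lid stays at whatever angle it is left and takes about 1.5 to 3 N at the grip to turn (mm)
- lid_blue_grip (a point): centre of the top of the wooden grip on the blue lid: an upright fin 18 wide (box y) x 12 (box x), standing 28 above the lid's top face, which is 6 thick; 20 from the lid's front edge, 122 in front of the hinge. When shut its top is about 78 above the table. Axes are the lid's: z is normal to the lid, x points to the hinge (mm)
- lid_blue_hinge (a point): middle of the hinge axis of the blue lid, level with the lid's underside (mm)
- lid_yellow (a joint): yellow lid of one of the three white boxes, rad: 0 shut, growing as it opens upward to a stop at 1.75 (nearly upright at 1.5, its free edge then about 190 above the table); the hinge runs along the box's y at its far upper edge. The hinge is stiff: the lid stays at whatever angle it is left and takes about 1.5 to 3 N at the grip to turn (mm)
- lid_yellow_grip (a point): centre of the top of the wooden grip on the yellow lid: an upright fin 18 wide (box y) x 12 (box x), standing 28 above the lid's top face, which is 6 thick; 20 from the lid's front edge, 122 in front of the hinge. When shut its top is about 78 above the table. Axes are the lid's: z is normal to the lid, x points to the hinge (mm)
- lid_green (a joint): green lid of one of the three white boxes, rad: 0 shut, growing as it opens upward to a stop at 1.75 (nearly upright at 1.5, its free edge then about 190 above the table); the hinge runs along the box's y at its far upper edge. The hinge is stiff: the lid stays at whatever angle it is left and takes about 1.5 to 3 N at the grip to turn (mm)
- lid_green_grip (a point): centre of the top of the wooden grip on the green lid: an upright fin 18 wide (box y) x 12 (box x), standing 28 above the lid's top face, which is 6 thick; 20 from the lid's front edge, 122 in front of the hinge. When shut its top is about 78 above the table. Axes are the lid's: z is normal to the lid, x points to the hinge (mm)
- tray_short: shortest of the three fixed display trays, for short hooks: brown wood, 102 (x) x 80 (y) outside, 96 x 74 inside, floor 3 thick, walls 3 thick and only 4 above the floor; room for two hooks side by side along x, about 40 apart. Origin at the centre of its underside, 4 above the table, x roughly away from the robot. The trays stand side by side in any order on a dark board (mm)
- tray_medium: middle of the three fixed display trays, for medium hooks: brown wood, 127 (x) x 80 (y) outside, 121 x 74 inside, floor 3 thick, walls 3 thick and only 4 above the floor; room for two hooks side by side along x, about 40 apart. Origin at the centre of its underside, 4 above the table, x roughly away from the robot. The trays stand side by side in any order on a dark board (mm)
- tray_long: longest of the three fixed display trays, for long hooks: brown wood, 152 (x) x 80 (y) outside, 146 x 74 inside, floor 3 thick, walls 3 thick and only 4 above the floor; room for two hooks side by side along x, about 40 apart. Origin at the centre of its underside, 4 above the table, x roughly away from the robot. The trays stand side by side in any order on a dark board (mm)
- boxed_short: short chunky wooden crochet hook, 70 long, 50 g, shut inside the box with the blue lid, lying about along the box's x; may be absent. Origin at its centre, 10 above the support as it lies; x points along it to the hooked head, z up at first (it may come to lie on its side, which is as good). The flat-sided handle is the rear 40 (14 wide, 20 high; its middle is 15 behind the origin); the front 30 is a 12 thick shank with the head (mm)
- boxed_long: long chunky wooden crochet hook, 120 long, 50 g, shut inside the box with the blue lid, lying about along the box's x; may be absent. Origin at its centre, 10 above the support as it lies; x points along it to the hooked head, z up at first (it may come to lie on its side, which is as good). The flat-sided handle is the rear 90 (14 wide, 20 high; its middle is 15 behind the origin); the front 30 is a 12 thick shank with the head (mm)
- loose_short: short chunky wooden crochet hook, 70 long, 50 g, lying loose on the table in front, roughly across the robot's view; may be absent. Origin at its centre, 10 above the support as it lies; x points along it to the hooked head, z up at first (it may come to lie on its side, which is as good). The flat-sided handle is the rear 40 (14 wide, 20 high; its middle is 15 behind the origin); the front 30 is a 12 thick shank with the head (mm)
- loose_medium: medium chunky wooden crochet hook, 95 long, 50 g, lying loose on the table in front, roughly across the robot's view; may be absent. Origin at its centre, 10 above the support as it lies; x points along it to the hooked head, z up at first (it may come to lie on its side, which is as good). The flat-sided handle is the rear 65 (14 wide, 20 high; its middle is 15 behind the origin); the front 30 is a 12 thick shank with the head (mm)
- loose_medium2: medium chunky wooden crochet hook, 95 long, 50 g, lying loose on the table in front, roughly across the robot's view; may be absent. Origin at its centre, 10 above the support as it lies; x points along it to the hooked head, z up at first (it may come to lie on its side, which is as good). The flat-sided handle is the rear 65 (14 wide, 20 high; its middle is 15 behind the origin); the front 30 is a 12 thick shank with the head (mm)
- loose_long: long chunky wooden crochet hook, 120 long, 50 g, lying loose on the table in front, roughly across the robot's view; may be absent. Origin at its centre, 10 above the support as it lies; x points along it to the hooked head, z up at first (it may come to lie on its side, which is as good). The flat-sided handle is the rear 90 (14 wide, 20 high; its middle is 15 behind the origin); the front 30 is a 12 thick shank with the head (mm)
- case_pink: pink crochet glasses case, 206x78x23, lying at the front edge; stock that is not part of this job (mm)
- hairtie_violet: hair tie with violet flower on a kraft card, 158x90x16, at the back; stock that is not part of this job (mm)
- hairtie_teal: hair tie with teal flower on a kraft card, 155x88x16, at the back; stock that is not part of this job (mm)

How it is judged:
By the outcome, as a careful person would: the job done as asked, in the order asked, and still so for the second after the job is handed in, with the robot touching nothing.
Of boxed_short, boxed_long only 1 to 2 are there at a start; the rules pass over those that are not, and their reading is None.
Of loose_short, loose_medium, loose_medium2, loose_long only 3 to 4 are there at a start; the rules pass over those that are not, and their reading is None.
At some moment in a run one of loose_short, loose_medium, loose_medium2, loose_long may be knocked a few centimetres aside while the robot is not near it.
Once in a run the grip may slacken for a moment while it holds something.
It also fails if it takes over 210 s, if anything falls off the work surface, if the arm or the gripper's body presses on something with over 40 N, if the wrist force passes 120 N, or if a joint passes its speed limit or range.

## Working session

There is one attempt and no reset: what is moved stays moved. The work goes in short steps, Python scripts to look and compute and a tool call to move; the robot and the scene stay as the last step left them, time stands still between calls to the robot, and variables do not carry over. Pictures are saved under pics/ and viewed, at most 14 in all, crops included, and the job is handed in when it is done.

Besides the shell and the picture viewer there is one more tool, called after "Request:" as name(argument=value, ...) on one line, values as JSON. apply_moves: Moves the arm, as the interface text tells. Its arguments: {"type":"object","properties":{"increments":{"type":"array","items":{"type":"array","items":{"type":"number"}}}},"required":["increments"]}

```bash
mkdir -p pics; ls; cat > h.py <<'E'
import numpy as np, cv2
from scipy.spatial.transform import Rotation as R
from station import ctrl
def grab(n,save=None):
    s=ctrl.sense(); f=ctrl.grab_frame(n); K=np.array(f["K"])
    if n=="wrist":
        T=np.eye(4); T[:3,:3]=R.from_euler('xyz',s["tcp_rot"]).as_matrix(); T[:3,3]=s["ee_pos"]
        T=T@np.array(f["hand_eye"])
    else: T=np.array(f["world_from_camera"])
    im=np.array(f["frame"])[:,:,::-1].copy()
    if save: cv2.imwrite("pics/"+save+".png",im)
    return im,K,T
def ray(uv,K,T,z):
    uv=np.atleast_2d(uv).astype(float)
    d=np.c_[uv,np.ones(len(uv))]@np.linalg.inv(K).T@T[:3,:3].T
    o=T[:3,3]
    return o+d*((z-o[2])/d[:,2])[:,None]
def proj(p,K,T):
    p=np.atleast_2d(p); c=(p-T[:3,3])@T[:3,:3]; q=c@K.T
    return q[:,:2]/q[:,2:]
E
python3 - <<'E'
from h import *
s=ctrl.sense(); print({k:np.round(v,3) for k,v in s.items()})
for n in("top","scene","wrist"):
    im,K,T=grab(n,n+"0"); print(n,np.round(K,1).tolist(),np.round(T,2).tolist())
E
```

```text
pics
{'t': np.float64(0.0), 'joints': array([-1.388,  0.427,  0.074,  1.607, -0.034,  1.111, -0.067]), 'dq': array([ 0.   , -0.002,  0.001,  0.001, -0.   , -0.002, -0.001]), 'joint_efforts': array([ 2.0000e-03, -9.3582e+01,  3.6680e+00, -4.5420e+01, -4.9000e-02,
        2.0000e-02,  0.0000e+00]), 'ee_pos': array([220.407, 637.569, 221.802]), 'tcp_rot': array([-3.14 ,  0.   ,  2.809]), 'contact_force': array([ 0.437, -0.373,  0.311]), 'moment': array([-0.019,  0.077, -0.029]), 'grip_force': np.float64(0.0), 'gripper_width': np.float64(94.034)}
top [[402.8, 0.0, 278.9], [0.0, 402.8, 207.0], [0.0, 0.0, 1.0]] [[0.01, -0.98, 0.18, 351.71], [-1.0, -0.01, 0.0, -14.63], [-0.0, -0.18, -0.98, 1233.54], [0.0, 0.0, 0.0, 1.0]]
scene [[426.0, 0.0, 279.3], [0.0, 426.0, 206.4], [0.0, 0.0, 1.0]] [[0.51, -0.55, 0.66, -130.9], [-0.86, -0.31, 0.4, -409.69], [-0.01, -0.77, -0.63, 737.38], [0.0, 0.0, 0.0, 1.0]]
wrist [[365.7, 0.0, 276.3], [0.0, 365.7, 204.6], [0.0, 0.0, 1.0]] [[0.33, 0.91, 0.25, 149.27], [0.95, -0.31, -0.09, 663.08], [-0.0, 0.26, -0.97, 383.64], [0.0, 0.0, 0.0, 1.0]]
```

View pics/top0.png

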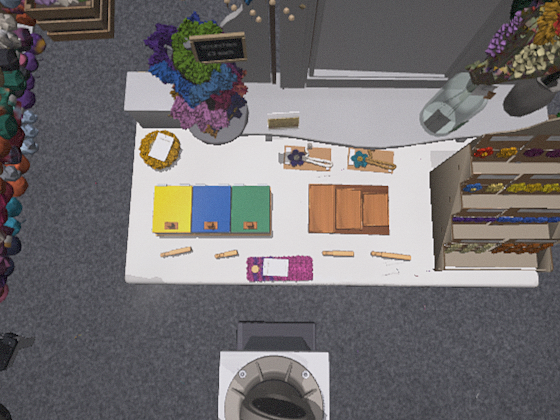

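View pics/scene0.png

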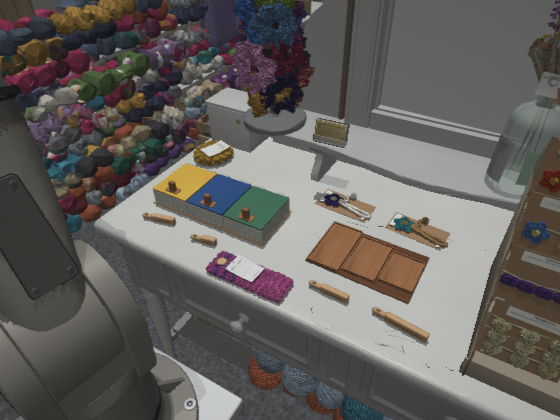

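The top view shows the lids yellow, blue and green from left to right around (173–250, 208), the trays at (322/350/376, 208), and four loose hooks at about (176,252), (227,254), (338,254) and (391,256). The pink case is at (280,268). I'll measure these coarsely.

```bash
python3 - <<'E'
from h import *
im,K,T=grab("top")
hsv=cv2.cvtColor(im,cv2.COLOR_BGR2HSV)
def show(name,mask,z,amin,n=8):
    cs,_=cv2.findContours(mask,cv2.RETR_EXTERNAL,cv2.CHAIN_APPROX_NONE)
    for c in cs:
        if cv2.contourArea(c)<amin: continue
        p=ray(c.reshape(-1,2),K,T,z)[:,:2].astype(np.float32)
        (cx,cy),(w,h),a=cv2.minAreaRect(p)
        print(name,c.reshape(-1,2).mean(0).round(),"ctr",round(cx),round(cy),"size",round(w),round(h),"ang",round(a,1))
roi=np.zeros(im.shape[:2],np.uint8); roi[140:282,135:430]=255
for nm,lo,hi in(("yel",(22,120,90),(34,255,255)),("blu",(105,120,60),(125,255,255)),("grn",(60,80,40),(95,255,255))):
    show(nm,cv2.inRange(hsv,lo,hi)&roi,50,300)
w=cv2.inRange(hsv,(5,50,60),(21,255,255))&roi
low=w.copy(); low[:242]=0; show("hook",low,10,20)
mid=w.copy(); mid[:180]=0; mid[242:]=0; mid[:,:290]=0; show("tray",mid,9,100)
fin=w.copy(); fin[:215]=0; fin[242:]=0; fin[:,290:]=0; show("fin",fin,78,10)
print(ray([[123,283],[537,287],[310,185],[389,185],[389,235],[310,235],[153,186],[271,186]],K,T,0).round())
print(cv2.imwrite("pics/crop.png",cv2.resize(im[140:290,130:430],None,fx=2.6,fy=2.6,interpolation=cv2.INTER_CUBIC)))
E
```

```text
yel [172. 209.] ctr 561 310 size 140 113 ang 0.8
blu [211. 209.] ctr 563 194 size 137 113 ang 0.5
grn [250. 209.] ctr 564 78 size 137 111 ang 0.5
hook [255. 269.] ctr 387 62 size 21 21 ang 0.5
hook [391. 255.] ctr 431 -348 size 118 14 ang 83.4
hook [338. 253.] ctr 436 -188 size 12 94 ang 0.5
hook [226. 254.] ctr 430 150 size 14 68 ang 13.1
hook [175. 252.] ctr 436 304 size 14 93 ang 13.1
tray [348. 209.] ctr 573 -224 size 246 154 ang 89.0
fin [250. 225.] ctr 510 75 size 18 38 ang 0.5
fin [210. 225.] ctr 509 189 size 18 35 ang 0.5
fin [171. 225.] ctr 508 304 size 18 38 ang 0.5
fin [220. 233.] ctr 482 176 size 58 336 ang 10.0
[[ 341.  458.    0.]
 [ 340. -786.    0.]
 [ 649. -106.    0.]
 [ 651. -355.    0.]
 [ 493. -348.    0.]
 [ 491. -106.    0.]
 [ 641.  387.    0.]
 [ 645.   16.    0.]]
True
```

View pics/crop.png

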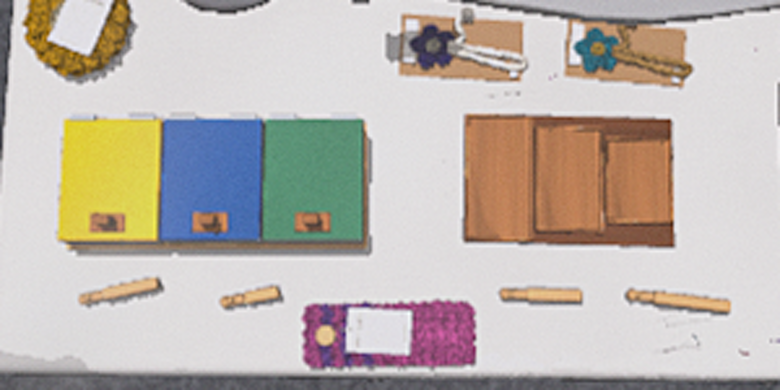

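Left to right the trays are long (y≈−146), medium (−227) and short (−308). The loose hooks from left to right are medium, short, medium, long, heads toward +y. I'll write a small move planner, then go over the left area for a closer wrist view.

```bash
cat >> h.py <<'E'
def plan(wps,pose=None):
    """wps: (x,y,z,yaw_deg,rows,opening_cm); prints tool-frame rows; shift is in the axes before the row's turn"""
    s=ctrl.sense()
    if pose is None: pose=[*s["ee_pos"],np.degrees(s["tcp_rot"][2])]
    p=np.array(pose[:3],float); a=np.radians(pose[3]); out=[]
    for x,y,z,yaw,n,o in wps:
        da=(np.radians(yaw)-a+np.pi)%(2*np.pi)-np.pi
        st=(np.array([x,y,z])-p)/n
        if n<np.linalg.norm(st*n)/62.5 or n<abs(da)/.186: print("TOO FAST",np.linalg.norm(st),da/n)
        for i in range(n):
            tgt=st*(i+1)+(p if i==0 else p0)
            if i==0: p0=p.copy(); a0=a
            c,sn=np.cos(a),np.sin(a); d=tgt-p
            r=[round(v,2) for v in((c*d[0]+sn*d[1])/10,(sn*d[0]-c*d[1])/10,-d[2]/10)]; t=round(-da/n,3)
            out.append(r+[t,o])
            v=np.array(r)*10; p=p+[c*v[0]+sn*v[1],sn*v[0]-c*v[1],-v[2]]; a-=t
    print(len(out),str(out).replace(" ",""))
E
python3 -c "
from h import *
plan([(480,200,222,90,11,9.4)])"
```

```text
11 [[np.float64(-3.53),np.float64(-2.99),np.float64(0.0),np.float64(0.113),9.4],[np.float64(-3.85),np.float64(-2.57),np.float64(0.0),np.float64(0.113),9.4],[np.float64(-4.11),np.float64(-2.13),np.float64(0.0),np.float64(0.113),9.4],[np.float64(-4.32),np.float64(-1.64),np.float64(0.0),np.float64(0.113),9.4],[np.float64(-4.48),np.float64(-1.15),np.float64(0.0),np.float64(0.113),9.4],[np.float64(-4.58),np.float64(-0.63),np.float64(0.0),np.float64(0.113),9.4],[np.float64(-4.63),np.float64(-0.12),np.float64(0.0),np.float64(0.113),9.4],[np.float64(-4.61),np.float64(0.41),np.float64(0.01),np.float64(0.113),9.4],[np.float64(-4.53),np.float64(0.92),np.float64(-0.0),np.float64(0.113),9.4],[np.float64(-4.4),np.float64(1.43),np.float64(-0.0),np.float64(0.113),9.4],[np.float64(-4.21),np.float64(1.92),np.float64(-0.0),np.float64(0.113),9.4]]
```

Request:
apply_moves(increments=[[-3.5,-3.0,0,0.113,9.4],[-3.9,-2.6,0,0.113,9.4],[-4.1,-2.1,0,0.113,9.4],[-4.3,-1.6,0,0.113,9.4],[-4.5,-1.2,0,0.113,9.4],[-4.6,-0.6,0,0.113,9.4],[-4.6,-0.1,0,0.113,9.4],[-4.6,0.4,0,0.113,9.4],[-4.5,0.9,0,0.113,9.4],[-4.4,1.4,0,0.113,9.4],[-4.2,1.9,0,0.113,9.4],[0,0,0,0,9.4],[0,0,0,0,9.4]])

```text
t: 1.82
ee_pos: [479.2, 201.1, 222.4]
tcp_rot: [-3.141, -0.0, 1.567]
contact_force: [-0.6, 0.7, 0.4]
gripper_width: 94.1
grip_force: 0.0
```

```bash
sed -i 's/round(v,2) for v/round(float(v),2) for v/; s/t=round(-da\/n,3)/t=round(float(-da\/n),3)/' h.py
cat >> h.py <<'E'
def hooks(im,K,T,z=20,amin=300,roi=None):
    hsv=cv2.cvtColor(im,cv2.COLOR_BGR2HSV); m=cv2.inRange(hsv,(8,60,110),(22,190,255))
    if roi: r=np.zeros_like(m); r[roi[1]:roi[3],roi[0]:roi[2]]=255; m&=r
    m=cv2.morphologyEx(m,cv2.MORPH_OPEN,np.ones((3,3)))
    for c in cv2.findContours(m,cv2.RETR_EXTERNAL,cv2.CHAIN_APPROX_NONE)[0]:
        if cv2.contourArea(c)<amin: continue
        p=ray(c.reshape(-1,2),K,T,z)[:,:2].astype(np.float32)
        (cx,cy),(w,h),a=cv2.minAreaRect(p)
        if w<h: w,h,a=h,w,a+90
        print("px",c.reshape(-1,2).mean(0).round(),"ctr",round(cx,1),round(cy,1),"size",round(w),round(h),"ang",round((a+90)%180-90,1))
E
python3 - <<'E'
from h import *
s=ctrl.sense();print(s["t"],s["ee_pos"].round(1),np.round(s["tcp_rot"],3))
im,K,T=grab("wrist","w1")
hooks(im,K,T)
E
```

```text
1.825 [479.2 201.1 222.4] [-3.141 -0.     1.567]
px [233. 240.] ctr 433.8 140.0 size 31 14 ang -78.4
px [314.  66.] ctr 514.9 312.6 size 43 24 ang -89.2
px [231.  78.] ctr 437.5 301.9 size 92 14 ang -77.1
px [287.  78.] ctr 490.4 300.0 size 132 7 ang -89.6
```

View pics/w1.png

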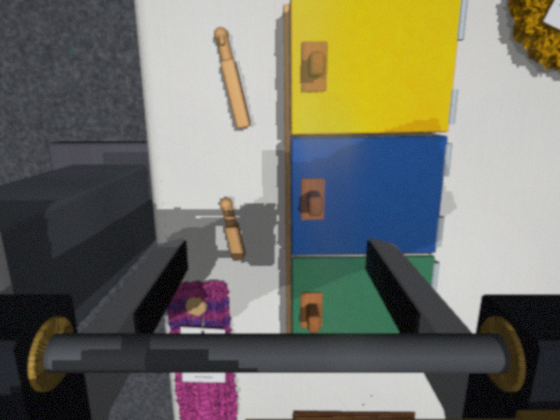

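The wrist view shows the medium hook at (233,78) with its head up-left, the short hook at (232,228) partly in shadow, and the lids with fins at (317,65), (315,200) and (314,312). The medium hook comes first.

```bash
python3 -c "
from h import *
plan([(441,287,60,103,5,4.0),(441,287,22,103,2,4.0)])"
```

```text
7 [[1.71,-0.76,3.25,-0.046,4.0],[1.74,-0.69,3.25,-0.046,4.0],[1.77,-0.61,3.24,-0.046,4.0],[1.79,-0.52,3.25,-0.046,4.0],[1.82,-0.44,3.25,-0.046,4.0],[0.0,0.0,1.9,0.0,4.0],[0.0,0.0,1.9,0.0,4.0]]
```

Request:
apply_moves(increments=[[1.7,-0.8,3.25,-0.046,4.0],[1.75,-0.7,3.25,-0.046,4.0],[1.8,-0.6,3.25,-0.046,4.0],[1.8,-0.5,3.25,-0.046,4.0],[1.8,-0.4,3.25,-0.046,4.0],[0,0,1.9,0,4.0],[0,0,1.9,0,4.0],[0,0,0,0,4.0],[0,0,0,0,0],[0,0,0,0,0],[0,0,0,0,0],[0,0,0,0,0]])

```text
t: 3.38
ee_pos: [442.0, 286.8, 22.5]
tcp_rot: [3.141, -0.001, 1.796]
contact_force: [-1.4, -0.4, 7.1]
gripper_width: 13.7
grip_force: 30.0
```

```bash
python3 -c "
from h import *
plan([(442,287,140,103,3,0),(550,-210,225,180,13,0)])"
```

```text
16 [[0.01,0.0,-3.92,-0.001,0],[0.0,0.0,-3.91,-0.001,0],[0.01,0.0,-3.92,-0.001,0],[-3.91,-0.05,-0.65,-0.103,0],[-3.89,-0.46,-0.66,-0.103,0],[-3.81,-0.85,-0.65,-0.103,0],[-3.71,-1.25,-0.65,-0.103,0],[-3.57,-1.61,-0.66,-0.103,0],[-3.37,-1.98,-0.65,-0.103,0],[-3.16,-2.31,-0.65,-0.103,0],[-2.9,-2.62,-0.66,-0.103,0],[-2.62,-2.91,-0.65,-0.103,0],[-2.3,-3.16,-0.66,-0.103,0],[-1.97,-3.38,-0.65,-0.103,0],[-1.61,-3.57,-0.65,-0.103,0],[-1.23,-3.71,-0.66,-0.103,0]]
```

Request:
apply_moves(increments=[[0,0,-3.9,0,0],[0,0,-3.9,0,0],[0,0,-3.9,0,0],[-3.9,-0.05,-0.65,-0.103,0],[-3.9,-0.45,-0.65,-0.103,0],[-3.8,-0.85,-0.65,-0.103,0],[-3.7,-1.25,-0.65,-0.103,0],[-3.55,-1.6,-0.65,-0.103,0],[-3.4,-2.0,-0.65,-0.103,0],[-3.15,-2.3,-0.65,-0.103,0],[-2.9,-2.6,-0.65,-0.103,0],[-2.6,-2.9,-0.65,-0.103,0],[-2.3,-3.15,-0.65,-0.103,0],[-1.95,-3.4,-0.65,-0.103,0],[-1.6,-3.6,-0.65,-0.103,0],[-1.25,-3.7,-0.65,-0.103,0],[0,0,0,0,0],[0,0,0,0,0]])

```text
t: 5.62
ee_pos: [547.9, -210.1, 223.3]
tcp_rot: [3.141, -0.0, 3.134]
contact_force: [-0.2, 0.5, 0.2]
gripper_width: 13.7
grip_force: 30.0
```

```bash
python3 - <<'E'
from h import *
s=ctrl.sense();print(s["t"],s["ee_pos"].round(1),np.round(s["tcp_rot"],3))
im,K,T=grab("wrist","w2"); np.savez("w2.npz",K=K,T=T)
hooks(im,K,T)
E
```

```text
5.625 [ 547.9 -210.1  223.3] [ 3.141 -0.     3.134]
px [275. 301.] ctr 683.1 -211.9 size 48 32 ang -0.4
px [183. 201.] ctr 569.7 -305.1 size 95 77 ang -0.9
px [294. 191.] ctr 559.3 -190.4 size 93 10 ang 0.1
px [242. 196.] ctr 569.8 -243.1 size 117 42 ang -1.0
px [342. 199.] ctr 571.7 -143.6 size 142 76 ang -0.4
px [297.  66.] ctr 437.6 -189.5 size 91 13 ang 88.1
px [109.  60.] ctr 431.4 -363.0 size 85 14 ang 81.8
```

View pics/w2.png

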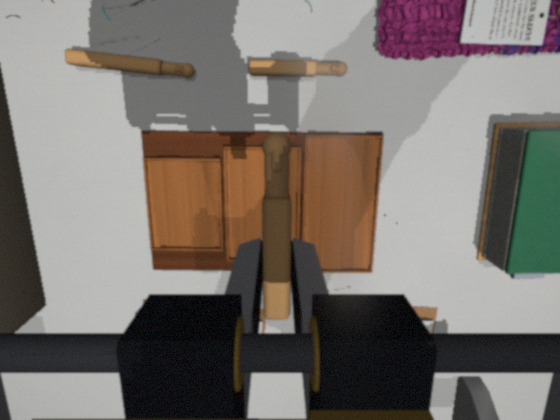

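The wrist view shows the trays long (342,199), medium (262,195) and short (183,201), the held hook with its head at (275,143) and tail at (275,318), and loose hooks at (297,66) and (128,64).

```bash
python3 - <<'E'
from h import *
d=np.load("w2.npz"); K,T=d["K"],d["T"]
print("hook ends",ray([[275,136],[275,318]],K,T,214).round(1))
print("corners long/short/med", ray([[304,134],[379,135],[373,270],[303,270],[146,157],[220,157],[222,248],[153,248],[226,148],[228,260]],K,T,11).round(1))
plan([(588,-205,70,180,4,0),(588,-205,30,180,3,0)])
E
```

```text
hook ends [[ 486.  -209.6  214. ]
 [ 580.8 -210.4  214. ]]
corners long/short/med [[ 500.  -181.1   11. ]
 [ 501.6 -105.5   11. ]
 [ 649.7 -102.5   11. ]
 [ 649.1 -180.5   11. ]
 [ 522.  -342.6   11. ]
 [ 522.5 -266.8   11. ]
 [ 622.2 -269.4   11. ]
 [ 621.6 -344.9   11. ]
 [ 513.4 -260.3   11. ]
 [ 636.4 -263.4   11. ]]
7 [[-1.0,0.12,3.83,-0.002,0],[-1.0,0.12,3.84,-0.002,0],[-1.0,0.11,3.83,-0.002,0],[-1.0,0.12,3.83,-0.002,0],[0.0,-0.0,1.33,0.0,0],[0.0,-0.0,1.34,0.0,0],[0.0,-0.0,1.33,0.0,0]]
```

Request:
apply_moves(increments=[[-1.0,0.15,3.85,-0.002,0],[-1.0,0.15,3.85,-0.002,0],[-1.05,0.15,3.85,-0.002,0],[-1.05,0.15,3.85,0,0],[0,0,1.3,0,0],[0,0,1.3,0,0],[0,0,1.25,0,0],[0,0,0,0,0],[0,0,0,0,3.0],[0,0,0,0,3.0],[0,0,0,0,3.0]])

```text
t: 7.05
ee_pos: [589.4, -204.7, 31.4]
tcp_rot: [-3.141, 0.001, 3.141]
contact_force: [0.0, 0.3, -0.3]
gripper_width: 29.7
grip_force: 0.0
```

```bash
python3 -c "
from h import *
plan([(589,-205,80,180,1,3.),(437,-205,80,88,9,4.0),(437,-205,22,88,2,4.0)])"
```

```text
12 [[0.04,-0.03,-4.86,-0.001,3.0],[1.69,0.0,-0.0,0.178,4.0],[1.66,-0.3,-0.0,0.178,4.0],[1.58,-0.59,-0.0,0.178,4.0],[1.46,-0.86,-0.0,0.178,4.0],[1.28,-1.1,-0.0,0.178,4.0],[1.06,-1.31,-0.0,0.178,4.0],[0.81,-1.48,-0.0,0.178,4.0],[0.54,-1.6,-0.0,0.178,4.0],[0.25,-1.67,-0.0,0.178,4.0],[-0.0,-0.0,2.9,0.002,4.0],[-0.0,-0.0,2.9,0.002,4.0]]
```

Request:
apply_moves(increments=[[0,0,-4.9,0,3.0],[1.7,0,0,0.178,4.0],[1.65,-0.3,0,0.178,4.0],[1.6,-0.6,0,0.178,4.0],[1.45,-0.85,0,0.178,4.0],[1.3,-1.1,0,0.178,4.0],[1.05,-1.3,0,0.178,4.0],[0.8,-1.5,0,0.178,4.0],[0.55,-1.6,0,0.178,4.0],[0.25,-1.65,0,0.178,4.0],[0,0,2.9,0,4.0],[0,0,2.9,0,4.0],[0,0,0,0,4.0],[0,0,0,0,0],[0,0,0,0,0],[0,0,0,0,0],[0,0,0,0,0]])

```text
t: 9.18
ee_pos: [437.6, -204.4, 22.6]
tcp_rot: [3.141, -0.0, 1.539]
contact_force: [-1.9, 1.6, 10.4]
gripper_width: 13.7
grip_force: 30.0
```

```bash
python3 -c "
from h import *
plan([(437,-205,100,88,2,0),(589,-244,90,180,10,0),(589,-244,29.5,180,4,0.)])"
```

```text
16 [[-0.03,-0.03,-3.87,0.002,0],[-0.03,-0.03,-3.87,0.002,0],[-0.34,1.53,0.1,-0.161,0],[-0.57,1.46,0.1,-0.161,0],[-0.81,1.35,0.1,-0.161,0],[-1.01,1.2,0.1,-0.161,0],[-1.18,1.03,0.1,-0.161,0],[-1.34,0.82,0.1,-0.161,0],[-1.45,0.59,0.1,-0.161,0],[-1.53,0.36,0.1,-0.161,0],[-1.57,0.1,0.1,-0.161,0],[-1.56,-0.14,0.1,-0.161,0],[-0.0,-0.0,1.51,0.001,0.0],[-0.0,-0.0,1.52,0.001,0.0],[-0.0,-0.0,1.51,0.001,0.0],[-0.0,-0.0,1.51,0.001,0.0]]
```

Request:
apply_moves(increments=[[0,0,-3.9,0,0],[0,0,-3.9,0,0],[-0.35,1.55,0.1,-0.161,0],[-0.55,1.45,0.1,-0.161,0],[-0.8,1.35,0.1,-0.161,0],[-1.0,1.2,0.1,-0.161,0],[-1.2,1.05,0.1,-0.161,0],[-1.35,0.8,0.1,-0.161,0],[-1.45,0.6,0.1,-0.161,0],[-1.55,0.35,0.1,-0.161,0],[-1.55,0.1,0.1,-0.161,0],[-1.55,-0.15,0.1,-0.161,0],[0,0,1.5,0,0],[0,0,1.5,0,0],[0,0,1.5,0,0],[0,0,1.55,0,0],[0,0,0,0,0],[0,0,0,0,2.8],[0,0,0,0,2.8],[0,0,0,0,2.8]])

```text
t: 11.68
ee_pos: [589.4, -242.9, 29.6]
tcp_rot: [-3.142, 0.0, -3.134]
contact_force: [-0.4, 0.2, 0.7]
gripper_width: 28.3
grip_force: 0.0
```

```bash
python3 -c "
from h import *
plan([(580,-250,200,180,3,2.8),(470,-300,222,180,3,2.8)])"
```

```text
6 [[0.32,-0.23,-5.68,0.002,2.8],[0.31,-0.24,-5.68,0.002,2.8],[0.32,-0.23,-5.68,0.002,2.8],[3.67,-1.66,-0.73,0.0,2.8],[3.67,-1.67,-0.74,0.0,2.8],[3.66,-1.66,-0.73,0.0,2.8]]
```

Request:
apply_moves(increments=[[0,0,-5.7,0,2.8],[0,0,-5.7,0,2.8],[1.5,-0.5,-5.7,0,2.8],[4.0,-1.6,-0.7,0,2.8],[4.0,-1.6,-0.7,0,2.8],[3.0,-1.6,-0.7,0,2.8],[0,0,0,0,4.0],[0,0,0,0,4.0]])

```text
t: 12.68
ee_pos: [465.3, -296.5, 221.6]
tcp_rot: [3.142, 0.001, -3.134]
contact_force: [0.9, 2.0, -0.2]
gripper_width: 39.6
grip_force: 0.0
```

```bash
python3 - <<'E'
from h import *
s=ctrl.sense();print(s["t"],s["ee_pos"].round(1),np.round(s["tcp_rot"],3))
im,K,T=grab("wrist","w3"); np.savez("w3.npz",K=K,T=T)
hooks(im,K,T)
im,K,T=grab("top")
hooks(im,K,T,amin=20,roi=(135,180,430,282))
E
```

```text
12.675 [ 465.3 -296.5  221.6] [ 3.142e+00  1.000e-03 -3.134e+00]
px [250. 392.] ctr 723.4 -324.8 size 86 50 ang 85.4
px [266. 273.] ctr 567.2 -306.3 size 96 71 ang -3.4
px [367. 257.] ctr 550.1 -198.2 size 79 21 ang -0.3
px [322. 266.] ctr 567.5 -235.7 size 116 59 ang -0.9
px [415. 254.] ctr 543.6 -147.8 size 91 73 ang -1.3
px [224. 149.] ctr 431.8 -347.6 size 117 13 ang 83.6
px [255. 269.] ctr 387.1 60.1 size 21 18 ang 1.1
px [382. 254.] ctr 433.6 -319.8 size 67 14 ang 83.4
px [226. 254.] ctr 429.8 149.5 size 65 13 ang -80.0
px [250. 225.] ctr 517.6 79.4 size 40 18 ang -89.5
px [208. 225.] ctr 516.7 205.6 size 19 18 ang 2.3
px [167. 225.] ctr 513.9 329.0 size 22 21 ang -89.5
px [381. 188.] ctr 634.8 -324.2 size 37 16 ang -89.5
px [349. 209.] ctr 572.4 -223.0 size 243 150 ang 89.7
```

View pics/w3.png

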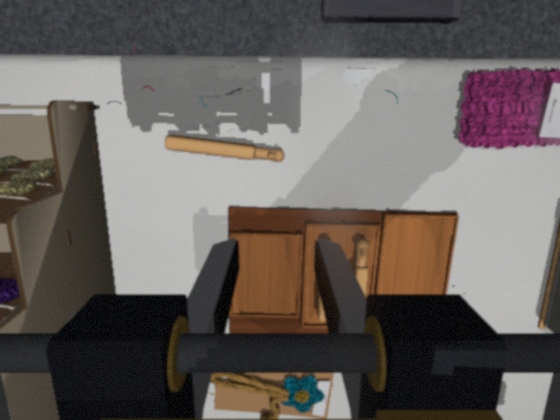

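The wrist view shows the long hook at (224,149) with its head right (+y), and both medium hooks in the middle tray near x≈322–367. Now the long hook.

```bash
python3 -c "
from h import *
plan([(430,-362,60,83.6,10,4.0),(430,-362,22,83.6,2,4.0)])"
```

```text
12 [[0.36,-0.65,1.61,0.169,4.0],[0.25,-0.71,1.61,0.169,4.0],[0.12,-0.74,1.62,0.169,4.0],[-0.0,-0.74,1.61,0.169,4.0],[-0.13,-0.74,1.61,0.169,4.0],[-0.25,-0.7,1.61,0.169,4.0],[-0.37,-0.66,1.62,0.169,4.0],[-0.47,-0.58,1.61,0.169,4.0],[-0.56,-0.49,1.61,0.169,4.0],[-0.63,-0.4,1.61,0.169,4.0],[-0.0,0.0,1.9,0.0,4.0],[-0.0,0.0,1.9,0.0,4.0]]
```

Request:
apply_moves(increments=[[0.35,-0.65,1.6,0.169,4.0],[0.25,-0.7,1.6,0.169,4.0],[0.1,-0.75,1.6,0.169,4.0],[0,-0.75,1.6,0.169,4.0],[-0.15,-0.75,1.6,0.169,4.0],[-0.25,-0.7,1.6,0.169,4.0],[-0.35,-0.65,1.6,0.169,4.0],[-0.45,-0.6,1.6,0.169,4.0],[-0.55,-0.5,1.65,0.169,4.0],[-0.65,-0.4,1.65,0.169,4.0],[0,0,1.9,0,4.0],[0,0,1.9,0,4.0],[0,0,0,0,4.0],[0,0,0,0,0],[0,0,0,0,0],[0,0,0,0,0],[0,0,0,0,0]])

```text
t: 14.9
ee_pos: [429.5, -362.8, 23.0]
tcp_rot: [3.141, 0.0, 1.459]
contact_force: [0.9, 1.3, 7.4]
gripper_width: 13.8
grip_force: 30.0
```

```bash
python3 -c "
from h import *
plan([(430,-362,100,83.6,2,0),(589,-162,90,180,11,0),(589,-162,29.5,180,4,0.)])"
```

```text
17 [[0.04,0.02,-3.85,-0.0,0],[0.05,0.03,-3.85,-0.0,0],[1.97,1.23,0.09,-0.153,0],[1.75,1.52,0.09,-0.153,0],[1.51,1.77,0.09,-0.153,0],[1.22,1.98,0.09,-0.153,0],[0.9,2.14,0.1,-0.153,0],[0.56,2.25,0.09,-0.153,0],[0.22,2.31,0.09,-0.153,0],[-0.14,2.32,0.09,-0.153,0],[-0.49,2.27,0.09,-0.153,0],[-0.83,2.17,0.09,-0.153,0],[-1.15,2.01,0.09,-0.153,0],[-0.0,0.0,1.51,0.0,0.0],[-0.0,0.0,1.52,0.0,0.0],[-0.0,0.0,1.51,0.0,0.0],[-0.0,0.0,1.51,0.0,0.0]]
```

Request:
apply_moves(increments=[[0,0,-3.85,0,0],[0.1,0.05,-3.85,0,0],[2.0,1.25,0.1,-0.153,0],[1.75,1.5,0.1,-0.153,0],[1.5,1.75,0.1,-0.153,0],[1.2,2.0,0.1,-0.153,0],[0.9,2.15,0.1,-0.153,0],[0.55,2.25,0.1,-0.153,0],[0.2,2.3,0.1,-0.153,0],[-0.15,2.3,0.1,-0.153,0],[-0.5,2.25,0.1,-0.153,0],[-0.85,2.15,0.05,-0.153,0],[-1.15,2.0,0,-0.153,0],[0,0,1.5,0,0],[0,0,1.5,0,0],[0,0,1.5,0,0],[0,0,1.5,0,0],[0,0,0,0,0]])

```text
t: 17.15
ee_pos: [588.5, -163.3, 28.7]
tcp_rot: [-3.141, -0.001, 3.141]
contact_force: [-1.2, 0.2, -0.9]
gripper_width: 13.8
grip_force: 30.0
```

```bash
python3 - <<'E'
from h import *
im,K,T=grab("wrist","w4")
E
```

```text
(no output)
```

View pics/w4.png

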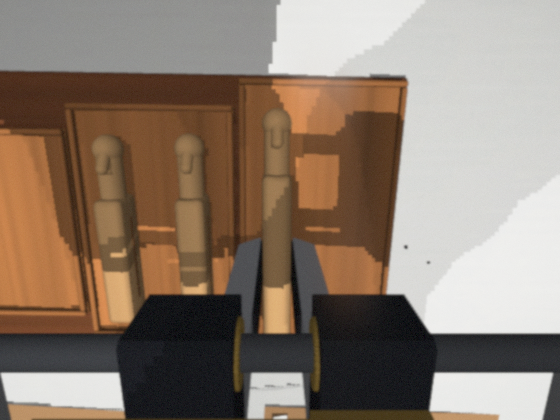

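The picture shows both medium hooks flat in the medium tray and the long hook held low inside the long tray. I'll release it and go for the short one.

```bash
python3 -c "
from h import *
plan([(589,-162,150,180,3,3.),(460,120,190,90,10,4.0)])"
```

```text
13 [[-0.01,0.04,-4.03,-0.0,3.0],[-0.02,0.04,-4.03,-0.0,3.0],[-0.01,0.05,-4.04,-0.0,3.0],[1.29,2.82,-0.4,0.157,4.0],[1.72,2.58,-0.4,0.157,4.0],[2.1,2.28,-0.4,0.157,4.0],[2.43,1.93,-0.4,0.157,4.0],[2.7,1.52,-0.4,0.157,4.0],[2.91,1.08,-0.4,0.157,4.0],[3.04,0.61,-0.4,0.157,4.0],[3.09,0.13,-0.4,0.157,4.0],[3.08,-0.35,-0.4,0.157,4.0],[2.99,-0.84,-0.4,0.157,4.0]]
```

Request:
apply_moves(increments=[[0,0,0,0,2.8],[0,0,0,0,2.8],[0,0,0,0,2.8],[0,0,-4.0,0,2.8],[0,0,-4.0,0,2.8],[0,0,-4.0,0,3.0],[1.3,2.8,-0.4,0.157,4.0],[1.7,2.6,-0.4,0.157,4.0],[2.1,2.3,-0.4,0.157,4.0],[2.45,1.95,-0.4,0.157,4.0],[2.7,1.5,-0.4,0.157,4.0],[2.9,1.1,-0.4,0.157,4.0],[3.05,0.6,-0.4,0.157,4.0],[3.1,0.15,-0.4,0.157,4.0],[3.1,-0.35,-0.4,0.157,4.0],[3.0,-0.85,-0.4,0.157,4.0],[0,0,0,0,4.0],[0,0,0,0,4.0]])

```text
t: 19.45
ee_pos: [459.9, 119.4, 190.1]
tcp_rot: [3.141, -0.0, 1.574]
contact_force: [-0.2, -0.6, 0.5]
gripper_width: 40.3
grip_force: 0.0
```

```bash
python3 - <<'E'
from h import *
s=ctrl.sense();print(s["t"],s["ee_pos"].round(1),np.round(s["tcp_rot"],3))
im,K,T=grab("wrist","w5"); np.savez("w5.npz",K=K,T=T)
hooks(im,K,T)
im,K,T=grab("top","top5")
hooks(im,K,T,amin=20,roi=(135,180,430,282))
E
```

```text
19.45 [459.9 119.4 190.1] [ 3.141 -0.     1.574]
px [531. 402.] ctr 741.7 -117.3 size 51 32 ang 83.5
px [330. 402.] ctr 522.0 -116.9 size 49 45 ang -89.8
px [342. 239.] ctr 520.2 68.7 size 33 24 ang -89.8
px [245. 157.] ctr 431.9 150.6 size 68 14 ang -79.1
px [346. 100.] ctr 519.3 198.0 size 31 21 ang -87.5
px [254. 268.] ctr 387.0 61.6 size 15 15 ang -89.5
px [247. 225.] ctr 517.6 87.1 size 24 18 ang -89.5
px [351. 213.] ctr 571.3 -221.9 size 243 151 ang 88.8
```

View pics/w5.png

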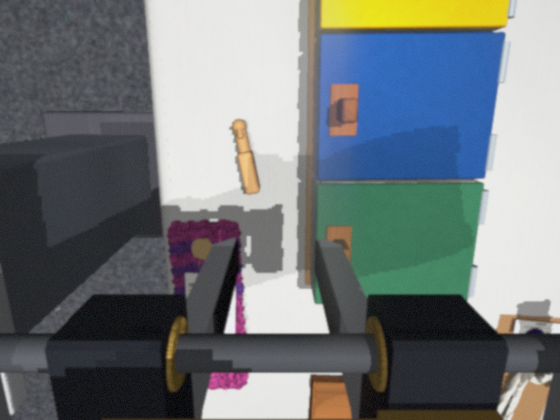

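The view shows the short hook at (245,157) with its head up, and the blue lid's fin at (348,108). Grasping the short hook.

```bash
python3 - <<'E'
from h import *
d=np.load("w5.npz");K,T=d["K"],d["T"]
print("fin",ray([[349,109],[340,98],[357,98],[357,121]],K,T,78).round(1))
print("blue lid corners",ray([[320,32],[503,34],[489,181],[316,181]],K,T,50).round(1))
plan([(435,136,60,101,5,4.0),(435,136,22,101,2,4.0)])
plan([(435,136,120,101,2,0),(587,-286,110,180,12,0),(587,-286,29.5,180,4,0.)],pose=(435,136,22,101))
E
```

```text
fin [[512.7 193.7  78. ]
 [505.8 201.3  78. ]
 [518.1 201.4  78. ]
 [519.  185.2  78. ]]
blue lid corners [[493.  249.9  50. ]
 [632.1 249.   50. ]
 [639.  135.4  50. ]
 [493.6 134.9  50. ]]
7 [[0.34,-0.5,2.6,-0.038,4.0],[0.36,-0.49,2.6,-0.038,4.0],[0.38,-0.47,2.6,-0.038,4.0],[0.4,-0.46,2.6,-0.038,4.0],[0.41,-0.44,2.6,-0.038,4.0],[0.0,-0.0,1.9,-0.0,4.0],[0.0,-0.0,1.9,-0.0,4.0]]
18 [[0.0,0.0,-4.9,-0.0,0],[0.0,0.0,-4.9,-0.0,0],[-3.69,0.57,0.08,-0.115,0],[-3.74,0.15,0.09,-0.115,0],[-3.73,-0.29,0.08,-0.115,0],[-3.67,-0.71,0.08,-0.115,0],[-3.56,-1.12,0.09,-0.115,0],[-3.41,-1.53,0.08,-0.115,0],[-3.21,-1.91,0.08,-0.115,0],[-2.98,-2.27,0.09,-0.115,0],[-2.69,-2.59,0.08,-0.115,0],[-2.38,-2.88,0.08,-0.115,0],[-2.03,-3.14,0.09,-0.115,0],[-1.66,-3.35,0.08,-0.115,0],[0.0,-0.0,2.01,0.0,0.0],[0.0,-0.0,2.02,0.0,0.0],[0.0,-0.0,2.01,0.0,0.0],[0.0,-0.0,2.01,0.0,0.0]]
```

Request:
apply_moves(increments=[[0.35,-0.5,2.6,-0.038,4.0],[0.35,-0.5,2.6,-0.038,4.0],[0.4,-0.45,2.6,-0.038,4.0],[0.4,-0.45,2.6,-0.038,4.0],[0.4,-0.45,2.6,-0.038,4.0],[0,0,1.9,0,4.0],[0,0,1.9,0,4.0],[0,0,0,0,4.0],[0,0,0,0,0],[0,0,0,0,0],[0,0,0,0,0],[0,0,0,0,0]])

```text
t: 21.05
ee_pos: [435.1, 137.1, 22.5]
tcp_rot: [3.141, -0.0, 1.762]
contact_force: [-0.9, 0.0, 8.5]
gripper_width: 13.7
grip_force: 30.0
```

Request:
apply_moves(increments=[[0,0,-4.9,0,0],[0,0,-4.9,0,0],[-3.7,0.55,0.1,-0.115,0],[-3.75,0.15,0.1,-0.115,0],[-3.75,-0.3,0.1,-0.115,0],[-3.65,-0.7,0.1,-0.115,0],[-3.55,-1.1,0.1,-0.115,0],[-3.4,-1.55,0.1,-0.115,0],[-3.2,-1.9,0.1,-0.115,0],[-3.0,-2.25,0.1,-0.115,0],[-2.7,-2.6,0.1,-0.115,0],[-2.4,-2.9,0.1,-0.115,0],[-2.05,-3.15,0,-0.115,0],[-1.65,-3.35,0,-0.115,0],[0,0,2.0,0,0],[0,0,2.0,0,0],[0,0,2.0,0,0],[0,0,0,0,0]])

```text
t: 23.3
ee_pos: [585.6, -284.2, 47.9]
tcp_rot: [3.14, -0.003, -3.141]
contact_force: [-0.1, 0.1, -0.7]
gripper_width: 13.8
grip_force: 30.0
```

```bash
python3 -c "
from h import *
s=ctrl.sense()
plan([(587,-286,29.5,180,2,0),(587,-286,29.5,180,4,2.8),(587,-286,150,180,3,2.8),(513,193.5,150,180,9,4.5)])"
```

```text
18 [[-0.07,-0.09,0.92,0.0,0],[-0.07,-0.09,0.92,0.0,0],[0.0,0.0,0.0,0.0,2.8],[0.0,0.0,0.0,0.0,2.8],[0.0,0.0,0.0,0.0,2.8],[0.0,0.0,0.0,0.0,2.8],[0.0,0.0,-4.02,0.0,2.8],[0.0,0.0,-4.01,0.0,2.8],[0.0,0.0,-4.02,0.0,2.8],[0.82,5.33,0.0,0.0,4.5],[0.82,5.33,0.0,0.0,4.5],[0.81,5.33,0.0,0.0,4.5],[0.82,5.33,0.0,0.0,4.5],[0.82,5.32,0.0,0.0,4.5],[0.82,5.33,0.0,0.0,4.5],[0.81,5.33,0.0,0.0,4.5],[0.82,5.33,0.0,0.0,4.5],[0.82,5.33,0.0,0.0,4.5]]
```

Request:
apply_moves(increments=[[-0.05,-0.1,0.9,0,0],[-0.05,-0.1,0.9,0,0],[0,0,0,0,0],[0,0,0,0,2.8],[0,0,0,0,2.8],[0,0,0,0,2.8],[0,0,-4.0,0,2.8],[0,0,-4.0,0,2.8],[0,0,-4.0,0,2.8],[0.8,5.3,0,0,4.5],[0.8,5.3,0,0,4.5],[0.8,5.3,0,0,4.5],[0.8,5.3,0,0,4.5],[0.8,5.3,0,0,4.5],[0.8,5.3,0,0,4.5],[0.8,5.4,0,0,4.5],[0.9,5.4,0,0,4.5],[0.9,5.4,0,0,4.5],[0,0,0,0,4.5],[0,0,0,0,4.5]])

```text
t: 25.8
ee_pos: [513.7, 191.8, 152.1]
tcp_rot: [-3.141, 0.0, -3.141]
contact_force: [-0.1, -0.4, 0.2]
gripper_width: 45.2
grip_force: 0.0
```

```bash
python3 - <<'E'
from h import *
s=ctrl.sense();print(s["t"],s["ee_pos"].round(1),np.round(s["tcp_rot"],3))
im,K,T=grab("wrist","w6"); np.savez("w6.npz",K=K,T=T)
t,K2,T2=grab("top","top6")
hooks(t,K2,T2,amin=20,roi=(135,180,430,282))
c=cv2.resize(t[170:290,290:410],None,fx=3.5,fy=3.5); c=cv2.resize(c,(420,420))
cv2.imwrite("pics/w6c.png",cv2.resize(np.hstack([c,im]),(790,339)))
E
```

```text
25.8 [513.7 191.8 152.1] [-3.141  0.    -3.141]
px [255. 269.] ctr 387.0 61.6 size 15 15 ang -89.5
px [250. 225.] ctr 517.6 79.4 size 40 18 ang -89.5
px [353. 211.] ctr 570.9 -222.3 size 243 151 ang 89.0
```

View pics/w6c.png

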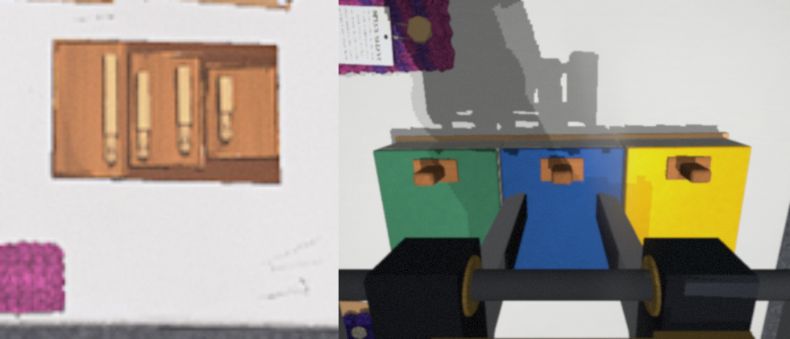

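All four loose hooks lie in their trays (crop), and the blue fin is at wrist pixel (277,216). I'll grip it and work out the arc.

```bash
python3 - <<'E'
from h import *
d=np.load("w6.npz");K,T=d["K"],d["T"]
print("fin",ray([[277,216]],K,T,78).round(1), proj([[513,193.5,78]],K,T).round())
hx,hz,R0,p0=634.7,44,125.4,np.arctan2(29,122)
th=np.r_[np.linspace(0,1.6,17)]
x=hx-R0*np.cos(th+p0); z=hz+R0*np.sin(th+p0)
print(np.c_[th,x,z-2].round(1)[::4].tolist())
print(np.c_[-np.diff(x)/10,0*th[1:],-np.diff(z)/10].round(2).tolist())
E
```

```text
fin [[510.  192.9  78. ]] [[278. 220.]]
[[0.0, 512.7, 71.0], [0.4, 533.6, 116.2], [0.8, 570.5, 149.7], [1.2, 617.5, 166.2], [1.6, 667.3, 163.1]]
[[-0.35, 0.0, -1.2], [-0.47, 0.0, -1.16], [-0.58, 0.0, -1.11], [-0.69, 0.0, -1.05], [-0.79, 0.0, -0.97], [-0.88, 0.0, -0.89], [-0.97, 0.0, -0.8], [-1.04, 0.0, -0.69], [-1.11, 0.0, -0.59], [-1.16, 0.0, -0.47], [-1.2, 0.0, -0.36], [-1.23, 0.0, -0.23], [-1.25, 0.0, -0.11], [-1.25, 0.0, 0.02], [-1.25, 0.0, 0.14], [-1.23, 0.0, 0.26]]
```

Request:
apply_moves(increments=[[0.1,0.1,2.7,0,4.5],[0,0,2.7,0,4.5],[0,0,2.6,0,4.5],[0,0,0,0,4.5],[0,0,0,0,0],[0,0,0,0,0],[0,0,0,0,0],[0,0,0,0,0]])

```text
t: 26.9
ee_pos: [513.0, 192.4, 72.7]
tcp_rot: [-3.141, 0.001, 3.141]
contact_force: [-0.1, -6.0, 6.9]
gripper_width: 17.7
grip_force: 30.0
```

Gripped at 17.7 mm, which matches the 18 mm fin. Opening along the arc.

Request:
apply_moves(increments=[[-0.35,0,-1.2,0,0],[-0.47,0,-1.16,0,0],[-0.58,0,-1.11,0,0],[-0.69,0,-1.05,0,0],[-0.79,0,-0.97,0,0],[-0.88,0,-0.89,0,0],[-0.97,0,-0.8,0,0],[-1.04,0,-0.69,0,0],[0,0,0,0,0]])

```text
t: 28.02
ee_pos: [570.8, 192.9, 151.7]
tcp_rot: [-3.141, 0.0, 3.141]
contact_force: [-5.2, -4.9, 4.6]
gripper_width: 17.6
grip_force: 30.0
```

Request:
apply_moves(increments=[[-1.11,0,-0.59,0,0],[-1.16,0,-0.47,0,0],[-1.2,0,-0.36,0,0],[-1.23,0,-0.23,0,0],[-1.25,0,-0.11,0,0],[-1.25,0,0.02,0,0],[-1.25,0,0.14,0,0],[-1.2,0,0.26,0,0],[0,0,0,0,0],[0,0,0,0,0]])

```text
t: 29.28
ee_pos: [668.3, 193.9, 165.9]
tcp_rot: [3.14, 0.004, -3.141]
contact_force: [2.5, -0.6, 8.8]
gripper_width: 17.5
grip_force: 30.0
```

```bash
python3 - <<'E'
from h import *
im,K,T=grab("scene","s7")
im2,_,_=grab("wrist","w7"); cv2.imwrite("pics/w7c.png",cv2.resize(np.hstack([im,im2]),(800,300)))
E
```

```text
(no output)
```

View pics/w7c.png

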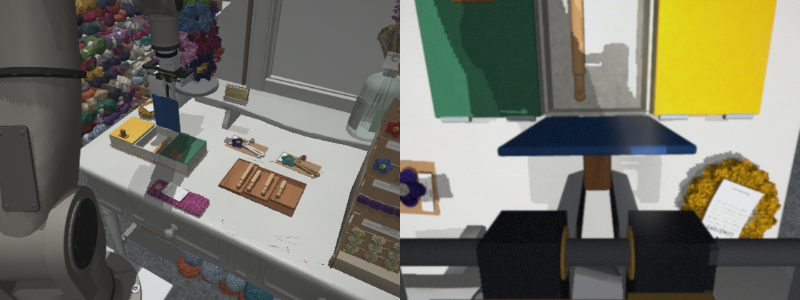

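The lid is upright, and at least one hook is visible in the box near the left of its middle, with its tail toward the hinge. I'll release, retreat and measure.

Request:
apply_moves(increments=[[0,0,0,0,4.5],[0,0,0,0,4.5],[0,0,0,0,4.5],[0,0,-2.0,0,4.5],[0,0,-2.5,0,4.5],[0,0,-2.5,0,4.5],[3.0,0,0,0,4.0],[4.5,0,0,0,4.0],[4.5,0,0,0,4.0],[0,0,0,0,4.0],[0,0,0,0,4.0]])

```text
t: 30.75
ee_pos: [547.6, 193.5, 235.4]
tcp_rot: [3.141, 0.002, -3.141]
contact_force: [0.5, 0.7, 0.0]
gripper_width: 40.1
grip_force: 0.0
```

```bash
python3 - <<'E'
from h import *
s=ctrl.sense();print(s["t"],s["ee_pos"].round(1),np.round(s["tcp_rot"],3))
im,K,T=grab("wrist","w8"); np.savez("w8.npz",K=K,T=T)
hooks(im,K,T,z=28)
c=proj([[492,250,44],[492,137,44],[634,137,44],[634,250,44]],K,T); print(c.round())
E
```

```text
30.75 [547.6 193.5 235.4] [ 3.141e+00  2.000e-03 -3.141e+00]
px [ 39. 307.] ctr 695.3 -72.5 size 92 23 ang 87.1
px [  5. 224.] ctr 592.8 -89.8 size 96 17 ang -11.2
px [154. 155.] ctr 517.6 68.0 size 42 22 ang -90.0
px [410. 149.] ctr 514.5 328.5 size 22 20 ang 0.0
px [255. 178.] ctr 545.9 172.9 size 87 14 ang 0.9
px [376. 123.] ctr 488.4 292.6 size 132 5 ang -90.0
[[335. 127.]
 [216. 127.]
 [222. 265.]
 [329. 265.]]
```

View pics/w8.png

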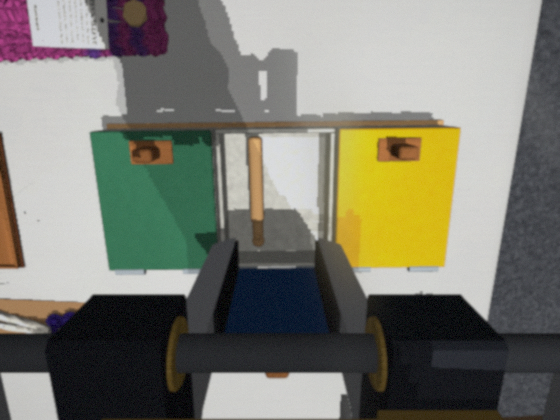

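One hook lies in the box: handle end at (255,137) toward the robot, head at (258,246), and nothing else there. Checking its length.

```bash
python3 - <<'E'
from h import *
d=np.load("w8.npz");K,T=d["K"],d["T"]
e=ray([[255,137],[258,246]],K,T,24); print(e.round(1),np.linalg.norm(e[1]-e[0])); 
m=e.mean(0); u=(e[1]-e[0])/np.linalg.norm(e[1]-e[0]); print(m,m-15*u,np.degrees(np.arctan2(u[1],u[0])))
E
```

```text
[[502.9 172.8  24. ]
 [620.2 174.4  24. ]] 117.31035055036837
[561.52004026 173.60382873  24.        ] [546.52131256 173.40846417  24.        ] 0.7462587611174535
```

Request:
apply_moves(increments=[[0,-1.0,4.0,0,3.0],[0,-1.0,4.0,0,3.0],[0.05,0,4.0,0,3.0],[0,0,4.0,0,3.0],[0,0,2.5,0,3.0],[0,0,2.0,0,3.0],[0,0,0,0,3.0],[0,0,0,0,0],[0,0,0,0,0],[0,0,0,0,0],[0,0,0,0,0]])

```text
t: 32.17
ee_pos: [547.0, 173.5, 30.0]
tcp_rot: [3.141, 0.001, -3.142]
contact_force: [-0.7, -0.3, 7.2]
gripper_width: 13.5
grip_force: 30.0
```

Request:
apply_moves(increments=[[0,0,-3.0,0,0],[0,0,-3.0,0,0],[0,0,-3.0,0,0],[0,-4.2,0,0,0],[0,-4.2,0,0,0],[0,-4.2,0,0,0],[0,-4.2,0,0,0],[-0.4,-4.2,0,0,0],[-0.4,-4.2,0,0,0],[-0.4,-4.35,0,0,0],[0,0,2.5,0,0],[0,0,2.5,0,0],[0,0,2.0,0,0],[0,0,1.0,0,0],[0,0,0,0,0],[0,0,0,0,0]])

```text
t: 34.17
ee_pos: [558.8, -122.2, 39.9]
tcp_rot: [-3.141, 0.001, -3.141]
contact_force: [0.9, 0.6, 0.5]
gripper_width: 13.6
grip_force: 30.0
```

```bash
python3 - <<'E'
from h import *
im,K,T=grab("wrist","w9"); im2,_,_=grab("scene")
cv2.imwrite("pics/w9c.png",cv2.resize(np.hstack([im,im2]),(800,300)))
E
```

```text
(no output)
```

View pics/w9c.png

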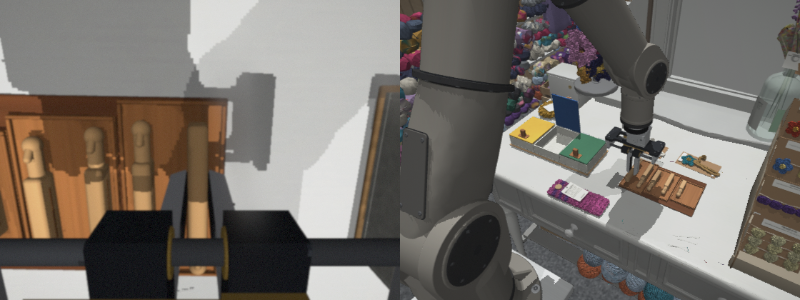

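The held hook sits over the long tray beside the first long one, inside the walls, and the lid still stands open. Lowering and releasing.

Request:
apply_moves(increments=[[0,0,0.6,0,0],[0,0,0.5,0,0],[0,0,0,0,0],[0,0,0,0,2.8],[0,0,0,0,2.8],[0,0,0,0,2.8],[0,0,-5.0,0,2.8],[0,0,-5.0,0,2.8],[0,0,-5.0,0,2.8],[0,0,-4.7,0,4.5],[0,0,0,0,4.5],[0,0,0,0,4.5]])

```text
t: 35.78
ee_pos: [558.0, -122.0, 224.5]
tcp_rot: [3.141, -0.0, -3.141]
contact_force: [0.3, 0.1, -0.2]
gripper_width: 44.9
grip_force: 0.0
```

```bash
python3 - <<'E'
from h import *
s=ctrl.sense();print(s["t"],s["ee_pos"].round(1))
im,K,T=grab("wrist","w10"); im2,_,_=grab("top","t10")
cv2.imwrite("pics/w10c.png",cv2.resize(np.hstack([im,cv2.resize(im2[150:290,130:410],(840,420))]),(800,240)))
E
```

```text
35.775 [ 558.  -122.   224.5]
```

View pics/w10c.png

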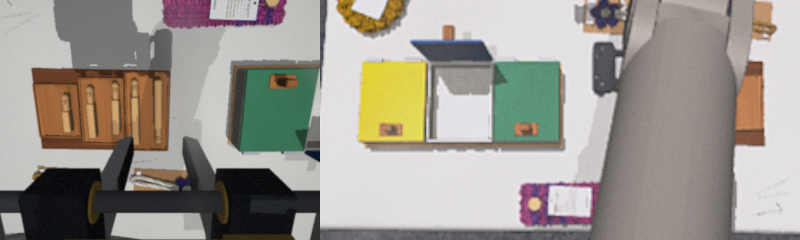

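Five hooks lie in the trays and the box is empty. Back to the fin to shut the lid.

Request:
apply_moves(increments=[[-1.5,4.5,-1.6,0,4.5],[-1.5,4.5,0,0,4.5],[-1.5,4.5,0,0,4.5],[-1.5,4.5,0,0,4.5],[-1.5,4.5,0,0,4.5],[-1.5,4.5,0,0,4.5],[-2.0,4.5,0,0,4.5],[0,0,0,0,4.5],[0,0,0,0,4.5]])

```text
t: 37.0
ee_pos: [667.9, 192.2, 239.6]
tcp_rot: [-3.14, -0.002, 3.142]
contact_force: [0.5, 0.1, 0.1]
gripper_width: 44.8
grip_force: 0.0
```

Request:
apply_moves(increments=[[0,0.15,2.5,0,4.5],[0,0,2.5,0,4.5],[0,0,2.4,0,4.5],[0,0,0,0,4.5],[0,0,0,0,0],[0,0,0,0,0],[0,0,0,0,0],[0,0,0,0,0]])

```text
t: 38.0
ee_pos: [668.7, 194.0, 167.8]
tcp_rot: [-3.142, 0.001, 3.141]
contact_force: [0.4, -1.6, 4.7]
gripper_width: 17.3
grip_force: 30.0
```

Request:
apply_moves(increments=[[1.2,0,-0.26,0,0],[1.25,0,-0.14,0,0],[1.25,0,-0.02,0,0],[1.25,0,0.11,0,0],[1.23,0,0.23,0,0],[1.2,0,0.36,0,0],[1.16,0,0.47,0,0],[1.11,0,0.59,0,0],[0,0,0,0,0]])

```text
t: 39.12
ee_pos: [570.1, 193.0, 152.9]
tcp_rot: [-3.14, -0.001, -3.142]
contact_force: [3.2, -9.0, -3.6]
gripper_width: 17.8
grip_force: 30.0
```

Request:
apply_moves(increments=[[1.04,0,0.69,0,0],[0.97,0,0.8,0,0],[0.88,0,0.89,0,0],[0.79,0,0.97,0,0],[0.69,0,1.05,0,0],[0.58,0,1.11,0,0],[0.47,0,1.16,0,0],[0.35,0,1.2,0,0],[0,0,0.3,0,0],[0,0,0,0,0]])

```text
t: 40.38
ee_pos: [513.3, 192.6, 73.1]
tcp_rot: [-3.14, -0.001, 3.141]
contact_force: [-5.0, -13.8, 28.0]
gripper_width: 17.5
grip_force: 30.0
```

Request:
apply_moves(increments=[[0,0,-0.3,0,0],[0,0,0,0,4.5],[0,0,0,0,4.5],[0,0,0,0,4.5],[0,0,-2.0,0,4.5],[0,0,-2.0,0,4.5],[0,0,0,0,0],[0,0,0,0,0],[0,0,0,0,0],[0,0,0,0,0],[0,0,0,0,0],[0,0,1.0,0,0],[0,0,0.5,0,0],[0,0,0,0,0]])

```text
t: 42.12
ee_pos: [513.8, 194.1, 99.3]
tcp_rot: [-3.141, -0.001, -3.141]
contact_force: [0.2, 0.1, 0.7]
gripper_width: 0.5
grip_force: 0.0
```

Request:
apply_moves(increments=[[0,0,0.2,0,0],[0,0,0.15,0,0],[0,0,0.1,0,0],[0,0,0.1,0,0],[0,0,0,0,0]])

```text
t: 42.75
ee_pos: [514.2, 194.4, 95.4]
tcp_rot: [3.141, 0.0, 3.142]
contact_force: [-6.5, -2.5, 18.6]
gripper_width: 0.7
grip_force: 9.1
```

The tips meet the fin at z≈78 with 19 N, so the lid is shut. Retreating for a final check.

Request:
apply_moves(increments=[[0,0,-5.0,0,0],[0,0,-5.0,0,0],[0,0,-4.0,0,0],[0,4.5,0,0,0],[0,4.5,0,0,0],[0,4.5,0,0,0],[0,0,0,0,0],[0,0,0,0,0]])

```text
t: 43.75
ee_pos: [514.2, 328.6, 234.3]
tcp_rot: [-3.141, -0.0, 3.141]
contact_force: [0.5, -0.2, -0.1]
gripper_width: 0.9
grip_force: 0.0
```

```bash
python3 - <<'E'
from h import *
im,K,T=grab("scene"); im2,_,_=grab("top")
a=cv2.resize(im[140:340,110:480],(800,432))[:, :]; b=cv2.resize(im2[140:290,135:415],(800,428))
cv2.imwrite("pics/fin.png",cv2.resize(np.vstack([a,b]),(555,600)))
E
```

```text
(no output)
```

View pics/fin.png

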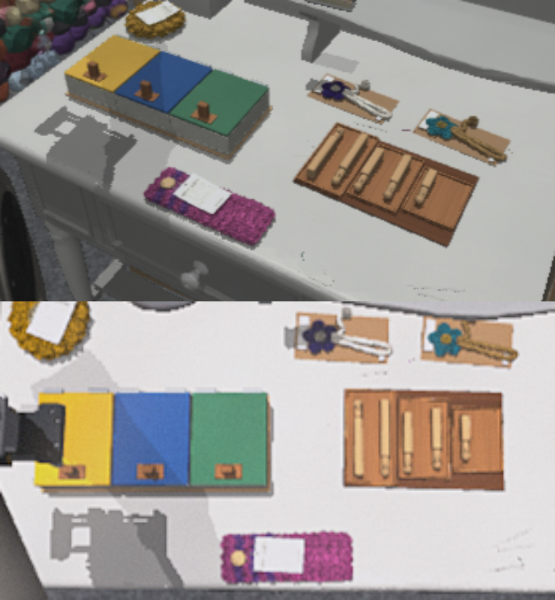

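The final picture shows two long, two medium and one short hook flat in their trays, all three lids shut, and the other stock in place.

```bash
python3 -c "
from station import ctrl
print(ctrl.finish_job())"
```

```text
the job is handed in; nothing more can be done
None
```

I sorted all five hooks into the trays by length (one short, two medium, two long), shut the blue lid again, left the yellow and green lids and other stock alone, and handed the job in at about 44 s; no verdict came back.

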